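Hook the lost lid knob out from under the low stand

ROBOT

A 6-joint arm with a two-finger parallel gripper is mounted at the origin on the work surface. World frame = base frame: x ahead of the robot, y to its left, z up, the work surface at z = 0. Lengths are in m, angles in rad, forces in N, time in s.
With the tool pointing down it reaches from about 0.425 to 0.95 m from the base axis. Payload 3.5 kg.
Tool frame: the origin (TCP) lies midway between the tips of the shut fingers; the grasp point (between the pads) lies 19 mm behind it; z points along the fingers, y is the direction in which the jaws open and shut (so a half turn about z gives the same grasp; the last joint's range is limited). The gripper opens to 85 mm and grips with 20 to 120 N. Pads are 22 mm wide; open, the fingers measure 114 mm over their backs; the gripper's body (76 mm by 85 mm) begins 54 mm behind the grasp point. The pads swing forward as they close: fully open they stand 13 mm farther back than shut.
Start: joints at [1.082, 0.286, 1.577, -0, 1.279, -0.15], TCP at [0.224, 0.637, 0.231] pointing down, gripper open.
Joint ranges: [-2.77, 2.77], [-0.9, 2.22], [0.21, 2.48], [-1.53, 4.67], [0.24, 2.81], [-2.84, 2.84]. Speed limits (rad/s): [2.79, 2.79, 3.14, 3.14, 3.14, 3.14].

INTERFACE

Orientations are given as a unit quaternion [x, y, z, w].
In Python, from plant import * gives the robot as it stands.
- The arm moves only by the shell command python3 -m jog 'ROWS' [FORCE]. ROWS is a JSON object of lists of equal length, an entry for each row: "travel": the shift along the world's x, y, z in mm, a list of three; "dr": the turn, a rotation vector about the world's x, y, z in degrees, a list of three; "jaw": the closure in counts, from 0 (fully open) to 255 (shut). In form: {"travel": [[x, y, z], ...], "dr": [[wx, wy, wz], ...], "jaw": [jaw, ...]}. A call has 1 to 5 rows; each row shifts and turns the commanded pose from where the row before left it; what a row does not reach is not made up. A row lasts 1/12 s, in which the tool goes at most 41.7 mm and 7.16 degrees, less where a joint would pass 70% of its speed; a pose out of reach is approached as far as the arm can. A call is refused whole if a number of a shift passes 41.7 or a number of a turn 7.16, either way. A call with a gripper value outside its range is refused whole. The fingers move at their own pace and stop on an object; FORCE is the grip in N (left out, the last holds). Time passes only in rows, so rows that do not move let the fingers close. It gives the time, the measured TCP pose, the force and the opening at its end, in the units of the state.
- get_state(): the state, without advancing time (a new reading comes with each control period).
- read_camera(name): name is "side" or "top"; returns the picture (400x640x3 uint8, red, green, blue); there is no depth.
- camera_info(name): a dict with "K" (3x3 intrinsics, pixels), "R" (3x3) and "t" (3): a world point X has camera coordinates R X + t. Camera axes: x right, y down, z forward; pixel columns grow to the right and rows downward; lengths in m; the calibration is good to about 2 mm. A picture is of the moment at which its call begins. camera_info takes no time and is no camera call.
- sign_off(): hands the job in, once; it reports no verdict.
The state is a dict: "time": time; "qpos": joint angles; "dq": joint speeds; "joint_efforts": joint torques, N m; "eef_pos": TCP position; "tcp_rot": TCP orientation; "contact_force": force on the tool from outside, world axes, zero at the start; "wrist_torque": the same for the moment, N m; "opening": opening from 0.0 (shut) to 1.0 (fully open).
Only numpy, scipy, OpenCV 4.12 (cv2) and the standard library are available. Lean on these libraries where they do the work, as an engineer would, in place of code of your own. Each camera call takes 0.05 s, during which the arm holds its last target. There are 200 camera calls.

TASK

The steel knob of the glass dish's lid has got lost under the low wooden stand, somewhere along the hidden stop at the back. Take the flat hooked steel tool, feel gently for the stop with its tip, sweep sideways so that the hook comes behind the knob, and drag the knob out onto the wooden board in front. Then lay the tool flat on the bare table, off the board and the stand, without pressing hard on anything or disturbing the other things.

Things in the scene. Friction and masses are not known exactly. Their poses are not given: they have to be found in the camera images.
- stand: low fixed wooden stand, 160 (x) x 270 (y) x 64 mm high, white scale on top (100 mm above the table with its pan, starting 35 mm behind the front edge). Origin: centre of its underside; x points from the open front (x = -80 mm) to the back, y to the left when looking in, z up. Under its top is a space 240 mm wide (y = -120 to 120 mm), floor 18 mm and ceiling 52 mm above the table, open only in front
- mouth (a point): middle of the stand's front edge at floor level, 18 mm above the table, axes as the stand's. Hidden stop: a rigid fixed wooden strip across the whole space, parallel to the front, its near face 45 to 105 mm in from this edge, different each time and not measured: it must be felt
- space (a point): point on the floor under the stand, 75 mm in from the mouth. Lost knob (not measured): a steel mushroom standing upright, about 80 g, 24 mm high, foot 20 mm across and 12 mm high, cap above it 36 mm across. Cap edge 1 to 3 mm from the stop, centre at y = -50 to 85 mm of the stand. A blade lower than 10 mm fits under the cap, into the 9 to 11 mm between foot and stop
- board: wide wooden board, fixed, 220 (x) x 340 (y) x 18 mm, butted flush in height and parallel against the stand's front, its middle on the stand's middle. Origin: centre of its underside, axes as the stand's
- tool_grip (a point): point to grip on the loose hooked tool (160 g in all), mid-width of its wooden handle, 26 mm above the tool's flat underside. Tool axes: x along the tool to its hooked end, y to the hook's side (left), z up. Handle: 22 mm wide (y), from 5 to 41 mm above the underside, from x = -65 to +35 mm of this point. It balances about 14 mm ahead of this point
- tool_tip (a point): middle of the tool's front end, 165 mm ahead (x) of the grip point, half-way up the 5 mm thick blade (2.5 mm above the underside). The hook is here: a finger of the same thickness, 5 mm wide in x (160 to 165 mm ahead of the grip point), reaching sideways to +y to 31 mm from the centre line, 22 mm beyond the strip's edge
- blade: the tool's flat steel strip, rigid with the handle: 18 mm wide, 5 mm thick, from x = -65 to 165 mm, under the handle and beyond. Origin: on the underside, straight below the grip point; axes as the tool's
- bowl: loose steel bowl, rim diameter 170 mm, 65 mm high, origin at centre of underside; leave alone
- dish: loose cut-glass dish with lid without its knob, diameter 132 mm, 60 mm high, origin at centre of underside; leave alone
- mold: loose purple plastic dumpling press, opened flat, 76 x 190 x 20 mm, origin at centre of underside; leave alone
There are look-alikes about, which are no part of the job. What is shaped like the part that bears tool_grip but turquoise is not meant.

How it is judged:
On the way:
1. the tool's tip is in under the stand (x of tool_tip in the frame of stand above -0.05 m and y of tool_tip in the frame of stand between -0.12 and 0.12 m and z of tool_tip in the frame of stand between 0.016 and 0.052 m), for 0.1 s.
At the end, for the whole second after the job is handed in: The knob rests with its weight on the board (the board carries 0.4 to 2 N) and nothing touches the stand or is left in it (under 0.05 N); the tool lies flat and still on the bare table (underside within 6 mm of it, tilt under 0.1 rad), not touching the board (contact force between board and anything else between 0.4 and 2 N and contact force between stand and anything else below 0.05 N and contact force between board and blade below 0.02 N and height (world z) of blade below 0.006 m and height (world z) of tool_tip below 0.01 m and angle between blade's own z axis and vertical below 0.1 rad and linear speed of blade below 0.02 m/s).
It fails at once if with its tip under the stand, the blade presses on anything with more than 12 N (x of tool_tip in the frame of stand above -0.07 m and z of tool_tip in the frame of stand between 0.012 and 0.052 m and y of tool_tip in the frame of stand between -0.135 and 0.135 m and contact force between blade and anything else above 12 N).
It fails at once if the blade is slammed or pressed on anything with more than 60 N (contact force between blade and anything else above 60 N).
It fails at once if the stand is pushed with more than 25 N (contact force between stand and anything else above 25 N).
It fails at once if the bowl, the dish or the press is moved by more than 20 mm (distance of any of bowl, dish, mold from where it was at the start of the episode above 0.02 m).
It also fails if it takes over 72 s, if anything falls off the work surface, if the arm or the gripper's body presses on something with over 40 N, if the wrist force passes 120 N, or if a joint passes its speed limit or range.

## Working session

There is one attempt and no reset: what is moved stays moved. The work goes in short steps, Python scripts to look and compute and a shell command to move; the robot and the scene stay as the last step left them, time stands still between calls to the robot, and variables do not carry over. Pictures are saved under pics/ and viewed, about 8 in all and at most 12, crops included, and the job is handed in when it is done.

```bash
mkdir -p pics; ls; cat > h.py <<'E'
from plant import *
import numpy as np, cv2
def ray(name,u,v):
    c=camera_info(name);K,R,t=map(np.array,(c["K"],c["R"],c["t"]))
    return -R.T@t, R.T@np.linalg.inv(K)@np.array([u,v,1.])
def onz(name,u,v,z):
    o,d=ray(name,u,v);return o+d*(z-o[2])/d[2]
def proj(name,X):
    c=camera_info(name);p=np.array(c["K"])@(np.array(c["R"])@np.array(X)+np.array(c["t"]));return p[:2]/p[2]
def snap(name,f):
    im=cv2.cvtColor(np.array(read_camera(name)),cv2.COLOR_RGB2BGR);cv2.imwrite("pics/"+f,im);return im
E
python3 - <<'E'
from h import *
for n in("top","side"):
    snap(n,n+"0.png");c=camera_info(n);print(n,np.round(ray(n,320,200),3).tolist(),np.array(c["K"])[0])
print(get_state())
E
```

```text
pics
top [[0.288, -0.026, 1.109], [0.151, -0.035, -0.988]] [374.87975326   0.         314.3943214 ]
side [[-0.257, -0.66, 0.737], [0.619, 0.524, -0.586]] [409.9370559    0.         314.00721199]
{'time': 0.1, 'qpos': array([ 1.08204155e+00,  2.87103410e-01,  1.57803031e+00,  6.92157122e-06,
        1.27858378e+00, -1.49969577e-01]), 'dq': array([-0.00133903, -0.00157577, -0.00294701, -0.00076166,  0.00051136,
       -0.00075558]), 'joint_efforts': array([ 1.17101135e-03, -4.07292974e+01, -2.93701154e+01, -1.57016852e-04,
        3.38872662e-03, -1.88037353e-05]), 'eef_pos': array([0.22400206, 0.63612372, 0.23006809]), 'tcp_rot': array([ 1.68584563e-01,  9.85686622e-01, -1.00766131e-03, -3.36704599e-04]), 'contact_force': array([-0.23698401,  0.88793096, -0.24187895]), 'wrist_torque': array([-0.01219323,  0.00410987,  0.05302833]), 'opening': 1.0002975605403734}
```

View pics/top0.png

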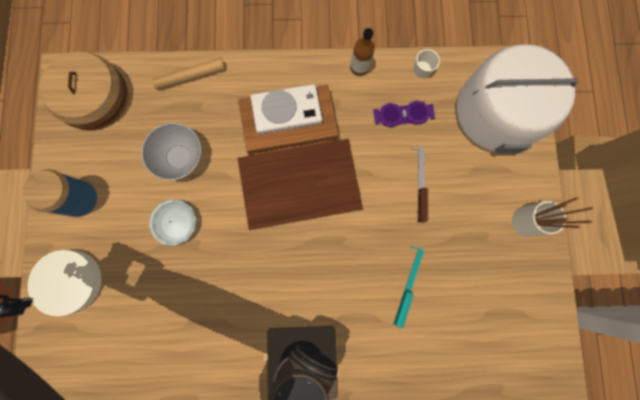

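View pics/side0.png

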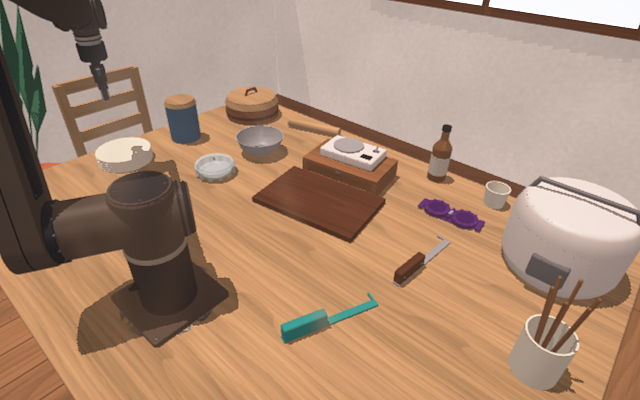

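```bash
python3 - <<'E'
from h import *
im=cv2.imread("pics/top0.png");hsv=cv2.cvtColor(im,cv2.COLOR_BGR2HSV)
print([hsv[r,c].tolist() for r,c in((185,300),(205,422),(170,422),(170,440),(138,300))])
def big(mask,roi):
    m=np.zeros_like(mask);x0,y0,x1,y1=roi;m[y0:y1,x0:x1]=mask[y0:y1,x0:x1]
    m=cv2.morphologyEx(m,cv2.MORPH_CLOSE,np.ones((3,3)))
    return max(cv2.findContours(m,0,2)[0],key=cv2.contourArea)
dark=cv2.inRange(hsv,(0,0,0),(180,255,115))
c=big(dark,(225,135,375,235));ap=cv2.approxPolyDP(c,6,True)[:,0];print(ap.tolist(),cv2.contourArea(c))
b=[onz("top",*p,.018) for p in ap];print(np.round(b,4).tolist())
r=cv2.minAreaRect(c);bp=cv2.boxPoints(r);w=np.array([onz("top",*p,.018) for p in bp]);print("rect",np.round(w,4).tolist(),w.mean(0))
c=big(dark,(410,180,435,230));r=cv2.minAreaRect(c);bp=cv2.boxPoints(r);w=np.array([onz("top",*p,.041) for p in bp]);print("handle",np.round(w,4).tolist(),w.mean(0))
t=cv2.resize(im[130:235,395:450],None,fx=5,fy=5,interpolation=cv2.INTER_CUBIC)
s=cv2.resize(im[75:235,225:375],None,fx=3.2,fy=3.2,interpolation=cv2.INTER_CUBIC)
h=max(t.shape[0],s.shape[0]);pad=lambda a:cv2.copyMakeBorder(a,0,h-a.shape[0],0,0,0)
cv2.imwrite("pics/c1.png",np.hstack([pad(t),pad(s)]))
E
```

```text
[[10, 166, 100], [10, 163, 89], [15, 25, 161], [16, 132, 190], [13, 166, 154]]
[[348, 141], [338, 135], [239, 158], [249, 227], [360, 209]] 8420.5
[[0.6335, -0.1541, 0.018], [0.653, -0.1245, 0.018], [0.5879, 0.174, 0.018], [0.3808, 0.1443, 0.018], [0.4257, -0.1812, 0.018]]
rect [[0.6047, 0.1834, 0.018], [0.6581, -0.1572, 0.018], [0.4232, -0.1867, 0.018], [0.3743, 0.1441, 0.018]] [ 0.51509111 -0.00410029  0.018     ]
handle [[0.4802, -0.3498, 0.041], [0.4797, -0.3732, 0.041], [0.3805, -0.3662, 0.041], [0.3811, -0.3431, 0.041]] [ 0.4303862  -0.35808614  0.041     ]
```

View pics/c1.png

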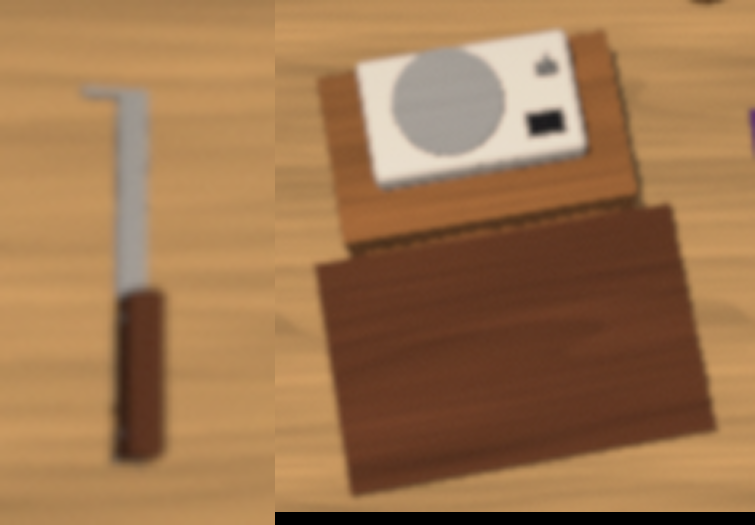

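```bash
python3 - <<'E'
from h import *
C=[(249.1,229.5),(362.5,210),(349,139),(238.1,157.8)]
w=np.array([onz("top",*p,.018) for p in C]);print(np.round(w,4).tolist())
for a,b in((0,1),(1,2),(2,3),(3,0)):
    d=w[b]-w[a];print(np.linalg.norm(d),np.degrees(np.arctan2(d[1],d[0])))
print("centre",w.mean(0),"mouth",w[2:].mean(0))
# stand top corners z=.064
S=[(317,78),(605,30),(640,190),(348,245)]
w=np.array([onz("top",225+(u-275)/3.2,75+v/3.2,.064) for u,v in S]);print(np.round(w,4).tolist())
for a,b in((0,1),(1,2),(2,3),(3,0)):
    d=w[b]-w[a];print(np.linalg.norm(d),np.degrees(np.arctan2(d[1],d[0])))
for n,u,v,z in(("tip",133.5,90,.005),("strip",132,285,.005),("hookend",83,92,.005),("hb",143,460,.041),("hf",145,292,.041)):
    print(n,onz("top",395+u/5,130+v/5,z))
E
```

```text
[[0.3736, 0.144, 0.018], [0.4225, -0.1885, 0.018], [0.6397, -0.1574, 0.018], [0.5886, 0.1766, 0.018]]
0.3360578789163207 -81.62232624419171
0.2194052383745549 8.140762214739183
0.33790956217418106 98.70639707644878
0.21746671029131065 -171.374951957444
centre [ 0.50609014 -0.00629766  0.018     ] mouth [0.61414057 0.00962283 0.018     ]
[[0.7521, 0.1687, 0.064], [0.7938, -0.0967, 0.064], [0.6394, -0.1235, 0.064], [0.5937, 0.1404, 0.064]]
0.26860065915959286 -81.07336990044284
0.15670876547734686 -170.1341438929152
0.26785083458542674 99.8241783039322
0.16091837226245606 10.120011611928597
tip [ 0.61064379 -0.38050059  0.005     ]
strip [ 0.4895053 -0.3712196  0.005    ]
hookend [ 0.610053   -0.34939495  0.005     ]
hb [ 0.38070534 -0.35926823  0.041     ]
hf [ 0.47863303 -0.36728252  0.041     ]
```

```bash
R='{"travel":[[23,-28,0],[23,-28,0],[23,-28,0],[23,-28,0]],"dr":[[0,0,5],[0,0,5],[0,0,5],[0,0,0]],"jaw":[0,0,0,0]}' 
python3 -m jog '{"travel":[[23,-28,0],[23,-28,0],[23,-28,0],[23,-28,0]],"dr":[[0,0,5],[0,0,5],[0,0,5],[0,0,0]],"jaw":[0,0,0,0]}'
python3 -m jog '{"travel":[[23,-28,0],[23,-28,0],[23,-28,0],[23,-28,0]],"dr":[[0,0,0],[0,0,0],[0,0,0],[0,0,0]],"jaw":[0,0,0,0]}'
python3 -m jog '{"travel":[[23,-28,0],[23,-28,0],[23,-28,0],[23,-28,0]],"dr":[[0,0,0],[0,0,0],[0,0,0],[0,0,0]],"jaw":[0,0,0,0]}'
python3 -m jog '{"travel":[[0,-33,0],[0,-33,0],[0,-33,0],[0,-33,0],[0,-33,0]],"dr":[[0,0,0],[0,0,0],[0,0,0],[0,0,0],[0,0,0]],"jaw":[0,0,0,0,0]}'
python3 -m jog '{"travel":[[0,-33,0],[0,-33,0],[0,-33,0],[0,-33,0],[0,-33,0]],"dr":[[0,0,0],[0,0,0],[0,0,0],[0,0,0],[0,0,0]],"jaw":[0,0,0,0,0]}'
```

```text
time: 0.43
eef_pos: [0.3166, 0.5232, 0.2305]
tcp_rot: [0.036, 0.999, -0.001, -0.0]
contact_force: [0.3, 1.5, -0.1]
opening: 1.001
time: 0.77
eef_pos: [0.4088, 0.4109, 0.2308]
tcp_rot: [0.038, 0.999, -0.0, -0.0]
contact_force: [0.9, -0.4, -0.4]
opening: 1.002
time: 1.1
eef_pos: [0.5008, 0.299, 0.2309]
tcp_rot: [0.039, 0.999, -0.0, -0.0]
contact_force: [0.7, 0.7, 0.6]
opening: 1.001
time: 1.52
eef_pos: [0.4997, 0.1341, 0.2308]
tcp_rot: [0.038, 0.999, -0.0, -0.0]
contact_force: [0.2, 0.2, 0.3]
opening: 0.998
time: 1.93
eef_pos: [0.4997, -0.0308, 0.2309]
tcp_rot: [0.038, 0.999, 0.0, -0.0]
contact_force: [0.5, 1.1, -0.5]
opening: 1.0
```

```bash
python3 -m jog '{"travel":[[-5.4,-33.5,0],[-5.4,-33.5,0],[-5.4,-33.5,0],[-5.4,-33.5,0],[-5.4,-33.5,0]],"dr":[[0,0,0],[0,0,0],[0,0,0],[0,0,0],[0,0,0]],"jaw":[0,0,0,0,0]}' >/dev/null
python3 -m jog '{"travel":[[-5.4,-33.5,0],[-5.4,-33.5,0],[-5.4,-33.5,0],[-5.4,-33.5,0],[-5.4,-33.5,0]],"dr":[[0,0,0],[0,0,0],[0,0,0],[0,0,0],[0,0,0]],"jaw":[0,0,0,0,0]}' >/dev/null
python3 -m jog '{"travel":[[0,0,-30],[0,0,-30],[0,0,-30],[0,0,-20],[0,0,0]],"dr":[[0,0,0],[0,0,0],[0,0,0],[0,0,0],[0,0,0]],"jaw":[0,0,0,0,0]}'
python3 - <<'E'
from h import *
a=snap("top","t2.png")[120:240,380:470];b=snap("side","s2.png")[180:320,350:490]
f=lambda i,k:cv2.resize(i,None,fx=k,fy=k,interpolation=cv2.INTER_CUBIC)
A=f(a,4);B=f(b,3.43)[:480]
cv2.imwrite("pics/c2.png",np.hstack([A,cv2.resize(B,(420,480))]))
E
```

```text
time: 3.18
eef_pos: [0.4433, -0.3613, 0.115]
tcp_rot: [0.039, 0.999, 0.004, -0.004]
contact_force: [-0.4, 0.8, -0.3]
opening: 1.0
```

View pics/c2.png

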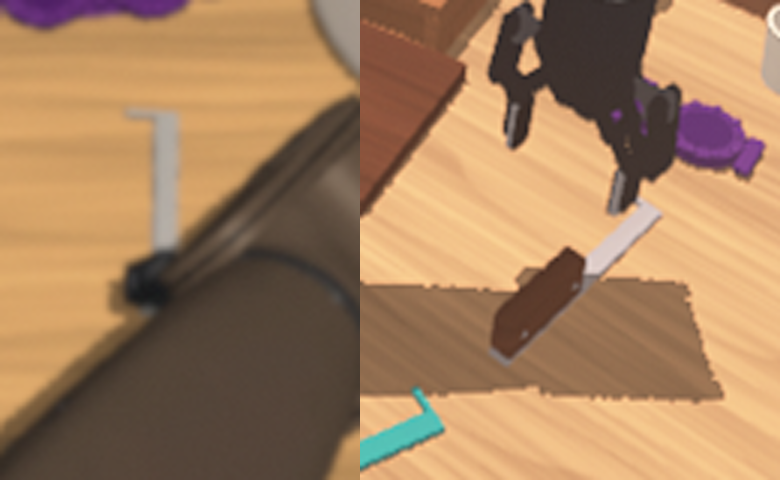

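```bash
python3 -m jog '{"travel":[[1,-2,-25],[1,-2,-25],[0,0,-25],[0,0,-20],[0,0,0]],"dr":[[0,0,0],[0,0,0],[0,0,0],[0,0,0],[0,0,0]],"jaw":[0,0,0,0,0]}'
python3 -m jog '{"travel":[[0,0,-8],[0,0,-5],[0,0,0]],"dr":[[0,0,0],[0,0,0],[0,0,0]],"jaw":[0,0,0]}'
python3 -m jog '{"travel":[[0,0,0],[0,0,0],[0,0,0],[0,0,0],[0,0,0]],"dr":[[0,0,0],[0,0,0],[0,0,0],[0,0,0],[0,0,0]],"jaw":[255,255,255,255,255]}' 70
python3 -m jog '{"travel":[[0,0,0],[0,0,0],[0,0,0],[0,0,0],[0,0,0]],"dr":[[0,0,0],[0,0,0],[0,0,0],[0,0,0],[0,0,0]],"jaw":[255,255,255,255,255]}'
```

```text
time: 3.7
eef_pos: [0.4473, -0.3671, 0.0242]
tcp_rot: [0.038, 0.999, 0.002, -0.002]
contact_force: [-0.5, 1.2, -0.8]
opening: 0.999
time: 3.95
eef_pos: [0.4489, -0.369, 0.0144]
tcp_rot: [0.038, 0.999, -0.001, 0.001]
contact_force: [-0.2, 0.3, -0.3]
opening: 1.002
time: 4.37
eef_pos: [0.4485, -0.3685, 0.0138]
tcp_rot: [0.038, 0.999, -0.0, 0.0]
contact_force: [-0.2, 3.1, 2.7]
opening: 0.299
time: 4.78
eef_pos: [0.4487, -0.3688, 0.0139]
tcp_rot: [0.038, 0.999, -0.0, 0.0]
contact_force: [0.3, -0.1, 4.8]
opening: 0.244
```

```bash
python3 -m jog '{"travel":[[0,0,0],[0,0,0],[0,0,-6],[0,0,0],[0,0,0]],"dr":[[0,0,0],[0,0,0],[0,0,0],[0,0,0],[0,0,0]],"jaw":[120,120,120,120,120]}'
python3 -m jog '{"travel":[[0,0,0],[0,0,0],[0,0,0],[0,0,0],[0,0,0]],"dr":[[0,0,0],[0,0,0],[0,0,0],[0,0,0],[0,0,0]],"jaw":[255,255,255,255,255]}' 80
python3 -m jog '{"travel":[[0,0,0],[0,0,10],[0,0,15],[0,0,20],[0,0,0]],"dr":[[0,0,0],[0,0,0],[0,0,0],[0,0,0],[0,0,0]],"jaw":[255,255,255,255,255]}'
python3 -m jog '{"travel":[[0,0,20],[0,0,0],[0,0,0]],"dr":[[0,0,0],[0,0,0],[0,0,0]],"jaw":[255,255,255]}'
```

```text
time: 5.2
eef_pos: [0.4477, -0.3677, 0.0062]
tcp_rot: [0.039, 0.999, 0.001, -0.001]
contact_force: [-0.1, 0.1, 0.4]
opening: 0.532
time: 5.62
eef_pos: [0.4484, -0.3684, 0.0074]
tcp_rot: [0.038, 0.999, -0.0, 0.0]
contact_force: [0.8, 1.0, 0.1]
opening: 0.247
time: 6.03
eef_pos: [0.4502, -0.3705, 0.0566]
tcp_rot: [0.038, 0.999, -0.003, 0.003]
contact_force: [1.5, -0.6, -0.3]
opening: 0.247
time: 6.28
eef_pos: [0.4488, -0.369, 0.0729]
tcp_rot: [0.039, 0.999, -0.001, 0.001]
contact_force: [0.0, 0.3, -1.4]
opening: 0.243
```

```bash
python3 -m jog '{"travel":[[-1.5,20,0],[-1.5,31,0],[-1.5,31,0],[-1.5,31,0],[-1.5,31,0]],"dr":[[0,0,0],[0,0,0],[0,0,0],[0,0,3.2],[0,0,3]],"jaw":[255,255,255,255,255]}'
python3 -m jog '{"travel":[[-1.5,31,0],[-1.5,31,0],[-1.5,31,0],[0,12,-15],[0,0,-15]],"dr":[[0,0,3],[0,0,3],[0,0,1],[0,0,0],[0,0,0]],"jaw":[255,255,255,255,255]}'
python3 -m jog '{"travel":[[0,0,0],[0,0,-5],[0,0,0]],"dr":[[0,0,0],[0,0,0],[0,0,0]],"jaw":[255,255,255]}'
python3 - <<'E'
from h import *
a=snap("top","t3.png")[100:240,220:400];b=snap("side","s3.png")[140:300,230:410]
f=lambda i,k:cv2.resize(i,None,fx=k,fy=k,interpolation=cv2.INTER_CUBIC)
cv2.imwrite("pics/c3.png",np.hstack([cv2.resize(a,(400,311),interpolation=2),cv2.resize(b,(400,311),interpolation=2)]))
s=get_state();x,y,z,w=s["tcp_rot"];ang=2*np.degrees(np.arctan2(y,x))-180;print(s["eef_pos"],"tool yaw",ang)
E
```

```text
time: 6.7
eef_pos: [0.4396, -0.2225, 0.0706]
tcp_rot: [-0.017, 1.0, 0.001, -0.001]
contact_force: [0.6, 0.4, -1.0]
opening: 0.246
time: 7.12
eef_pos: [0.4355, -0.1165, 0.0412]
tcp_rot: [-0.078, 0.997, 0.0, -0.0]
contact_force: [-0.0, 0.0, -2.7]
opening: 0.246
time: 7.37
eef_pos: [0.4358, -0.1195, 0.0365]
tcp_rot: [-0.076, 0.997, 0.0, -0.001]
contact_force: [-0.2, -0.0, -2.2]
opening: 0.246
[ 0.43659522 -0.12002458  0.03752197] tool yaw 8.734858793349986
```

View pics/c3.png

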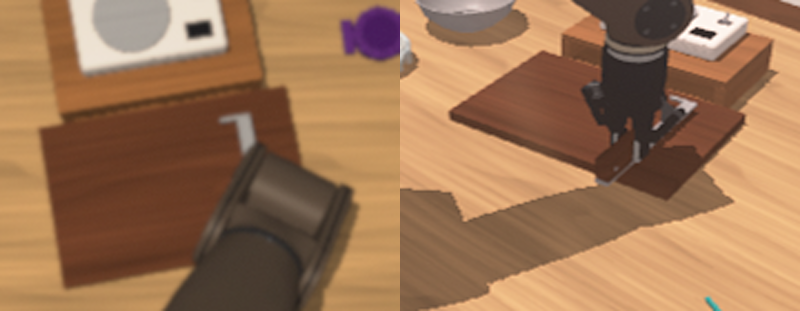

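```bash
python3 - <<'E'
from h import *
M=np.array([.6145,.0096]);a=np.radians(8.7);R=np.array([[np.cos(a),np.sin(a)],[-np.sin(a),np.cos(a)]])
for n,u,v,z in(("tip R corner",250,112,.035),("tip L hook",219,119,.035),("boardBR",287,88,.018),("boardBL",39,129,.018),("standFR top",265,80,.064),("standFL top",65,116,.064)):
    p=onz("top",220+u/2.2222,100+v/2.2214,z);print(n,np.round(p,4),"frame",np.round(R@(p[:2]-M)*1000,1))
p=np.array(get_state()["eef_pos"]);print("TCP frame",R@(p[:2]-M)*1000)
E
```

```text
tip R corner [ 0.6002 -0.105   0.035 ] frame [ -31.4 -111.1]
tip L hook [ 0.5915 -0.0634  0.035 ] frame [-33.8 -68.7]
boardBR [ 0.6378 -0.1578  0.018 ] frame [  -2.3 -169. ]
boardBL [0.5878 0.1783 0.018 ] frame [ -0.9 170.8]
standFR top [ 0.6345 -0.1239  0.064 ] frame [  -0.4 -135. ]
standFL top [0.5917 0.1363 0.064 ] frame [ -3.4 128.7]
TCP frame [-195.46490386 -101.22307799]
```

```bash
python3 -m jog '{"travel":[[0,0,-5],[0,0,-3],[0,0,0]],"dr":[[0,0,0],[0,0,0],[0,0,0]],"jaw":[255,255,255]}'
python3 -m jog '{"travel":[[0,0,-1],[0,0,0]],"dr":[[0,0,0],[0,0,0]],"jaw":[255,255]}'
python3 -m jog '{"travel":[[0,0,-1],[0,0,0]],"dr":[[0,0,0],[0,0,0]],"jaw":[255,255]}'
```

```text
time: 7.72
eef_pos: [0.4359, -0.1195, 0.0288]
tcp_rot: [-0.076, 0.997, 0.0, -0.0]
contact_force: [-0.0, -0.6, -0.5]
opening: 0.247
time: 7.88
eef_pos: [0.4362, -0.1194, 0.0282]
tcp_rot: [-0.077, 0.997, 0.0, -0.0]
contact_force: [-0.8, -0.0, -1.3]
opening: 0.246
time: 8.05
eef_pos: [0.4363, -0.1194, 0.0273]
tcp_rot: [-0.077, 0.997, -0.0, -0.0]
contact_force: [-0.1, 0.7, -1.4]
opening: 0.247
```

```bash
python3 -m jog '{"travel":[[0,0,-1],[0,0,0]],"dr":[[0,0,0],[0,0,0]],"jaw":[255,255]}'
python3 -m jog '{"travel":[[0,0,-1],[0,0,0]],"dr":[[0,0,0],[0,0,0]],"jaw":[255,255]}'
python3 -c "
from plant import *
s=get_state();print(s['contact_force'],s['wrist_torque'],s['eef_pos'])"
```

```text
time: 8.22
eef_pos: [0.4363, -0.1193, 0.0262]
tcp_rot: [-0.077, 0.997, 0.0, -0.0]
contact_force: [0.1, 0.5, -1.9]
opening: 0.244
time: 8.38
eef_pos: [0.4362, -0.1193, 0.0252]
tcp_rot: [-0.077, 0.997, 0.0, -0.0]
contact_force: [0.5, 0.0, -1.5]
opening: 0.244
[ 0.51688358  0.04885731 -1.50160617] [-0.00211256  0.02448495 -0.02748478] [ 0.43624324 -0.11932869  0.02521689]
```

```bash
python3 -m jog '{"travel":[[0,0,-0.7],[0,0,0]],"dr":[[0,0,0],[0,0,0]],"jaw":[255,255]}'
python3 -c "
from plant import *
s=get_state();print(s['contact_force'],s['wrist_torque'],s['eef_pos'])"
python3 -m jog '{"travel":[[0,0,-0.7],[0,0,0]],"dr":[[0,0,0],[0,0,0]],"jaw":[255,255]}'
python3 -c "
from plant import *
s=get_state();print(s['contact_force'],s['wrist_torque'],s['eef_pos'])"
```

```text
time: 8.55
eef_pos: [0.4363, -0.1193, 0.0251]
tcp_rot: [-0.077, 0.997, 0.0, -0.0]
contact_force: [-2.5, 0.8, 4.2]
opening: 0.246
[-2.49713344  0.75361197  4.22745489] [0.1941553  0.38312182 0.01688943] [ 0.43625973 -0.11933709  0.02509759]
time: 8.72
eef_pos: [0.4363, -0.1194, 0.0251]
tcp_rot: [-0.077, 0.997, 0.0, -0.001]
contact_force: [-6.3, 2.2, 10.5]
opening: 0.244
[-6.32718531  2.16755266 10.52695616] [ 0.33755738  0.73564229 -0.00348426] [ 0.43627618 -0.11938118  0.02510639]
```

```bash
cat > ok <<'E'
#!/usr/bin/env python3
import sys
from plant import *
import numpy as np
s=get_state();F=s["contact_force"];c,q=.9885,.1513
fx=F[0]*c+F[1]*q;fy=-F[0]*q+F[1]*c;p=s["eef_pos"];dx,dy=p[0]-.6145,p[1]-.0096
print("t%.2f fx%.1f fy%.1f fz%.1f | tip r%.1f y%.1f z%.1f"%(s["time"],fx,fy,F[2],(dx*c+dy*q)*1000+165,(-dx*q+dy*c)*1000,p[2]*1000))
lim=float(sys.argv[1]) if len(sys.argv)>1 else 2.5
sys.exit(abs(fx)>lim or abs(fy)>lim or abs(F[2]+1.6)>lim+1)
E
chmod +x ok
python3 -m jog '{"travel":[[0,0,3.3],[0,0,0]],"dr":[[0,0,0],[0,0,0]],"jaw":[255,255]}' >/dev/null; ./ok &&
python3 -m jog '{"travel":[[15,2.3,0],[15,2.3,0],[0,0,0]],"dr":[[0,0,0],[0,0,0],[0,0,0]],"jaw":[255,255,255]}' >/dev/null; ./ok &&
python3 -m jog '{"travel":[[10,1.53,0],[10,1.53,0],[0,0,0]],"dr":[[0,0,0],[0,0,0],[0,0,0]],"jaw":[255,255,255]}' >/dev/null; ./ok &&
python3 -m jog '{"travel":[[8,1.22,0],[7,1.07,0],[0,0,0],[0,0,0]],"dr":[[0,0,0],[0,0,0],[0,0,0],[0,0,0]],"jaw":[255,255,255,255]}' >/dev/null; ./ok
```

```text
t8.88 fx0.0 fy0.5 fz-1.9 | tip r-30.2 y-100.9 z27.7
t8.88 fx0.0 fy0.5 fz-1.9 | tip r-30.2 y-100.9 z27.7
t8.88 fx0.0 fy0.5 fz-1.9 | tip r-30.2 y-100.9 z27.7
t8.88 fx0.0 fy0.5 fz-1.9 | tip r-30.2 y-100.9 z27.7False
False
False
False
```

```bash
sed -i 's/sys.exit(\(.*\))$/sys.exit(int(\1))/' ok
python3 -m jog '{"travel":[[15,2.3,0],[15,2.3,0],[0,0,0]],"dr":[[0,0,0],[0,0,0],[0,0,0]],"jaw":[255,255,255]}' >/dev/null; ./ok &&
python3 -m jog '{"travel":[[10,1.53,0],[10,1.53,0],[0,0,0]],"dr":[[0,0,0],[0,0,0],[0,0,0]],"jaw":[255,255,255]}' >/dev/null; ./ok &&
python3 -m jog '{"travel":[[8,1.22,0],[7,1.07,0],[0,0,0],[0,0,0]],"dr":[[0,0,0],[0,0,0],[0,0,0],[0,0,0]],"jaw":[255,255,255,255]}' >/dev/null; ./ok
```

```text
t9.13 fx-0.3 fy-0.6 fz-0.5 | tip r2.0 y-101.4 z27.7
t9.38 fx1.5 fy-0.9 fz-1.8 | tip r21.6 y-101.0 z27.5
t9.72 fx-0.3 fy-0.3 fz-1.6 | tip r35.4 y-100.6 z27.3
```

```bash
python3 -m jog '{"travel":[[1.5,0.23,0],[1.5,0.23,0],[0,0,0]],"dr":[[0,0,0],[0,0,0],[0,0,0]],"jaw":[255,255,255]}' >/dev/null; ./ok &&
python3 -m jog '{"travel":[[0.8,0.12,0],[0,0,0]],"dr":[[0,0,0],[0,0,0]],"jaw":[255,255]}' >/dev/null && ./ok &&
python3 -m jog '{"travel":[[0.8,0.12,0],[0,0,0]],"dr":[[0,0,0],[0,0,0]],"jaw":[255,255]}' >/dev/null && ./ok &&
python3 -m jog '{"travel":[[0.8,0.12,0],[0,0,0]],"dr":[[0,0,0],[0,0,0]],"jaw":[255,255]}' >/dev/null && ./ok &&
python3 -m jog '{"travel":[[0.8,0.12,0],[0,0,0]],"dr":[[0,0,0],[0,0,0]],"jaw":[255,255]}' >/dev/null && ./ok &&
python3 -m jog '{"travel":[[0.8,0.12,0],[0,0,0]],"dr":[[0,0,0],[0,0,0]],"jaw":[255,255]}' >/dev/null && ./ok &&
python3 -m jog '{"travel":[[0.8,0.12,0],[0,0,0]],"dr":[[0,0,0],[0,0,0]],"jaw":[255,255]}' >/dev/null && ./ok &&
python3 -m jog '{"travel":[[0.8,0.12,0],[0,0,0]],"dr":[[0,0,0],[0,0,0]],"jaw":[255,255]}' >/dev/null && ./ok &&
python3 -m jog '{"travel":[[0.8,0.12,0],[0,0,0]],"dr":[[0,0,0],[0,0,0]],"jaw":[255,255]}' >/dev/null && ./ok &&
python3 -m jog '{"travel":[[0.8,0.12,0],[0,0,0]],"dr":[[0,0,0],[0,0,0]],"jaw":[255,255]}' >/dev/null && ./ok &&
python3 -m jog '{"travel":[[0.8,0.12,0],[0,0,0]],"dr":[[0,0,0],[0,0,0]],"jaw":[255,255]}' >/dev/null && ./ok &&
python3 -m jog '{"travel":[[0.8,0.12,0],[0,0,0]],"dr":[[0,0,0],[0,0,0]],"jaw":[255,255]}' >/dev/null && ./ok &&
python3 -m jog '{"travel":[[0.8,0.12,0],[0,0,0]],"dr":[[0,0,0],[0,0,0]],"jaw":[255,255]}' >/dev/null && ./ok &&
python3 -m jog '{"travel":[[0.8,0.12,0],[0,0,0]],"dr":[[0,0,0],[0,0,0]],"jaw":[255,255]}' >/dev/null && ./ok &&
python3 -m jog '{"travel":[[0.8,0.12,0],[0,0,0]],"dr":[[0,0,0],[0,0,0]],"jaw":[255,255]}' >/dev/null && ./ok &&
python3 -m jog '{"travel":[[0.8,0.12,0],[0,0,0]],"dr":[[0,0,0],[0,0,0]],"jaw":[255,255]}' >/dev/null && ./ok &&
python3 -m jog '{"travel":[[0.8,0.12,0],[0,0,0]],"dr":[[0,0,0],[0,0,0]],"jaw":[255,255]}' >/dev/null && ./ok
```

```text
t9.97 fx-0.1 fy-0.1 fz-1.9 | tip r38.2 y-100.6 z27.3
t10.13 fx-0.0 fy-0.6 fz-2.7 | tip r38.9 y-100.5 z27.2
t10.30 fx0.3 fy-0.0 fz-2.0 | tip r39.8 y-100.6 z27.3
t10.47 fx-0.2 fy-0.1 fz-3.2 | tip r40.7 y-100.6 z27.3
t10.63 fx1.3 fy-0.3 fz-1.4 | tip r41.5 y-100.6 z27.3
t10.80 fx1.0 fy-0.2 fz-0.5 | tip r42.3 y-100.6 z27.3
t10.97 fx-0.2 fy0.7 fz-1.6 | tip r43.1 y-100.6 z27.2
t11.13 fx-0.7 fy0.3 fz-1.5 | tip r44.0 y-100.6 z27.3
t11.30 fx0.3 fy0.7 fz-1.3 | tip r44.7 y-100.6 z27.3
t11.47 fx-0.5 fy0.1 fz-1.2 | tip r45.6 y-100.6 z27.3
t11.63 fx0.1 fy0.1 fz-1.4 | tip r46.3 y-100.6 z27.2
t11.80 fx-0.6 fy0.3 fz-2.7 | tip r47.2 y-100.6 z27.3
t11.97 fx-0.9 fy-0.5 fz-2.4 | tip r48.0 y-100.6 z27.3
t12.13 fx-0.5 fy-0.1 fz-2.0 | tip r48.8 y-100.6 z27.3
t12.30 fx-0.1 fy0.6 fz-1.5 | tip r49.6 y-100.6 z27.3
t12.47 fx0.2 fy0.4 fz-2.3 | tip r50.4 y-100.6 z27.2
t12.63 fx0.1 fy0.1 fz-2.4 | tip r51.2 y-100.6 z27.2
```

```bash
python3 -m jog '{"travel":[[0.8,0.12,0],[0,0,0]],"dr":[[0,0,0],[0,0,0]],"jaw":[255,255]}' >/dev/null && ./ok >o.txt &&
python3 -m jog '{"travel":[[0.8,0.12,0],[0,0,0]],"dr":[[0,0,0],[0,0,0]],"jaw":[255,255]}' >/dev/null && ./ok >o.txt &&
python3 -m jog '{"travel":[[0.8,0.12,0],[0,0,0]],"dr":[[0,0,0],[0,0,0]],"jaw":[255,255]}' >/dev/null && ./ok >o.txt &&
python3 -m jog '{"travel":[[0.8,0.12,0],[0,0,0]],"dr":[[0,0,0],[0,0,0]],"jaw":[255,255]}' >/dev/null && ./ok >o.txt &&
python3 -m jog '{"travel":[[0.8,0.12,0],[0,0,0]],"dr":[[0,0,0],[0,0,0]],"jaw":[255,255]}' >/dev/null && ./ok >o.txt &&
python3 -m jog '{"travel":[[0.8,0.12,0],[0,0,0]],"dr":[[0,0,0],[0,0,0]],"jaw":[255,255]}' >/dev/null && ./ok >o.txt &&
python3 -m jog '{"travel":[[0.8,0.12,0],[0,0,0]],"dr":[[0,0,0],[0,0,0]],"jaw":[255,255]}' >/dev/null && ./ok >o.txt &&
python3 -m jog '{"travel":[[0.8,0.12,0],[0,0,0]],"dr":[[0,0,0],[0,0,0]],"jaw":[255,255]}' >/dev/null && ./ok >o.txt &&
python3 -m jog '{"travel":[[0.8,0.12,0],[0,0,0]],"dr":[[0,0,0],[0,0,0]],"jaw":[255,255]}' >/dev/null && ./ok >o.txt &&
python3 -m jog '{"travel":[[0.8,0.12,0],[0,0,0]],"dr":[[0,0,0],[0,0,0]],"jaw":[255,255]}' >/dev/null && ./ok >o.txt &&
python3 -m jog '{"travel":[[0.8,0.12,0],[0,0,0]],"dr":[[0,0,0],[0,0,0]],"jaw":[255,255]}' >/dev/null && ./ok >o.txt &&
python3 -m jog '{"travel":[[0.8,0.12,0],[0,0,0]],"dr":[[0,0,0],[0,0,0]],"jaw":[255,255]}' >/dev/null && ./ok >o.txt &&
python3 -m jog '{"travel":[[0.8,0.12,0],[0,0,0]],"dr":[[0,0,0],[0,0,0]],"jaw":[255,255]}' >/dev/null && ./ok >o.txt &&
python3 -m jog '{"travel":[[0.8,0.12,0],[0,0,0]],"dr":[[0,0,0],[0,0,0]],"jaw":[255,255]}' >/dev/null && ./ok >o.txt &&
python3 -m jog '{"travel":[[0.8,0.12,0],[0,0,0]],"dr":[[0,0,0],[0,0,0]],"jaw":[255,255]}' >/dev/null && ./ok >o.txt &&
python3 -m jog '{"travel":[[0.8,0.12,0],[0,0,0]],"dr":[[0,0,0],[0,0,0]],"jaw":[255,255]}' >/dev/null && ./ok >o.txt &&
python3 -m jog '{"travel":[[0.8,0.12,0],[0,0,0]],"dr":[[0,0,0],[0,0,0]],"jaw":[255,255]}' >/dev/null && ./ok >o.txt &&
python3 -m jog '{"travel":[[0.8,0.12,0],[0,0,0]],"dr":[[0,0,0],[0,0,0]],"jaw":[255,255]}' >/dev/null && ./ok >o.txt &&
python3 -m jog '{"travel":[[0.8,0.12,0],[0,0,0]],"dr":[[0,0,0],[0,0,0]],"jaw":[255,255]}' >/dev/null && ./ok >o.txt &&
python3 -m jog '{"travel":[[0.8,0.12,0],[0,0,0]],"dr":[[0,0,0],[0,0,0]],"jaw":[255,255]}' >/dev/null && ./ok >o.txt
cat o.txt; ./ok
```

```text
t15.97 fx0.6 fy-0.5 fz-2.7 | tip r67.4 y-100.7 z27.3
t15.97 fx0.6 fy-0.5 fz-2.7 | tip r67.4 y-100.7 z27.3
```

```bash
python3 -m jog '{"travel":[[0.8,0.12,0],[0,0,0]],"dr":[[0,0,0],[0,0,0]],"jaw":[255,255]}' >/dev/null && ./ok >o.txt &&
python3 -m jog '{"travel":[[0.8,0.12,0],[0,0,0]],"dr":[[0,0,0],[0,0,0]],"jaw":[255,255]}' >/dev/null && ./ok >o.txt &&
python3 -m jog '{"travel":[[0.8,0.12,0],[0,0,0]],"dr":[[0,0,0],[0,0,0]],"jaw":[255,255]}' >/dev/null && ./ok >o.txt &&
python3 -m jog '{"travel":[[0.8,0.12,0],[0,0,0]],"dr":[[0,0,0],[0,0,0]],"jaw":[255,255]}' >/dev/null && ./ok >o.txt &&
python3 -m jog '{"travel":[[0.8,0.12,0],[0,0,0]],"dr":[[0,0,0],[0,0,0]],"jaw":[255,255]}' >/dev/null && ./ok >o.txt &&
python3 -m jog '{"travel":[[0.8,0.12,0],[0,0,0]],"dr":[[0,0,0],[0,0,0]],"jaw":[255,255]}' >/dev/null && ./ok >o.txt &&
python3 -m jog '{"travel":[[0.8,0.12,0],[0,0,0]],"dr":[[0,0,0],[0,0,0]],"jaw":[255,255]}' >/dev/null && ./ok >o.txt &&
python3 -m jog '{"travel":[[0.8,0.12,0],[0,0,0]],"dr":[[0,0,0],[0,0,0]],"jaw":[255,255]}' >/dev/null && ./ok >o.txt &&
python3 -m jog '{"travel":[[0.8,0.12,0],[0,0,0]],"dr":[[0,0,0],[0,0,0]],"jaw":[255,255]}' >/dev/null && ./ok >o.txt &&
python3 -m jog '{"travel":[[0.8,0.12,0],[0,0,0]],"dr":[[0,0,0],[0,0,0]],"jaw":[255,255]}' >/dev/null && ./ok >o.txt &&
python3 -m jog '{"travel":[[0.8,0.12,0],[0,0,0]],"dr":[[0,0,0],[0,0,0]],"jaw":[255,255]}' >/dev/null && ./ok >o.txt &&
python3 -m jog '{"travel":[[0.8,0.12,0],[0,0,0]],"dr":[[0,0,0],[0,0,0]],"jaw":[255,255]}' >/dev/null && ./ok >o.txt &&
python3 -m jog '{"travel":[[0.8,0.12,0],[0,0,0]],"dr":[[0,0,0],[0,0,0]],"jaw":[255,255]}' >/dev/null && ./ok >o.txt &&
python3 -m jog '{"travel":[[0.8,0.12,0],[0,0,0]],"dr":[[0,0,0],[0,0,0]],"jaw":[255,255]}' >/dev/null && ./ok >o.txt &&
python3 -m jog '{"travel":[[0.8,0.12,0],[0,0,0]],"dr":[[0,0,0],[0,0,0]],"jaw":[255,255]}' >/dev/null && ./ok >o.txt &&
python3 -m jog '{"travel":[[0.8,0.12,0],[0,0,0]],"dr":[[0,0,0],[0,0,0]],"jaw":[255,255]}' >/dev/null && ./ok >o.txt &&
python3 -m jog '{"travel":[[0.8,0.12,0],[0,0,0]],"dr":[[0,0,0],[0,0,0]],"jaw":[255,255]}' >/dev/null && ./ok >o.txt &&
python3 -m jog '{"travel":[[0.8,0.12,0],[0,0,0]],"dr":[[0,0,0],[0,0,0]],"jaw":[255,255]}' >/dev/null && ./ok >o.txt &&
python3 -m jog '{"travel":[[0.8,0.12,0],[0,0,0]],"dr":[[0,0,0],[0,0,0]],"jaw":[255,255]}' >/dev/null && ./ok >o.txt &&
python3 -m jog '{"travel":[[0.8,0.12,0],[0,0,0]],"dr":[[0,0,0],[0,0,0]],"jaw":[255,255]}' >/dev/null && ./ok >o.txt &&
python3 -m jog '{"travel":[[0.8,0.12,0],[0,0,0]],"dr":[[0,0,0],[0,0,0]],"jaw":[255,255]}' >/dev/null && ./ok >o.txt &&
python3 -m jog '{"travel":[[0.8,0.12,0],[0,0,0]],"dr":[[0,0,0],[0,0,0]],"jaw":[255,255]}' >/dev/null && ./ok >o.txt
cat o.txt; ./ok
```

```text
t18.13 fx-2.6 fy-0.7 fz-1.1 | tip r77.1 y-100.5 z26.9
t18.13 fx-2.6 fy-0.7 fz-1.1 | tip r77.1 y-100.5 z26.9
```

```bash
python3 -m jog '{"travel":[[0,0,0]],"dr":[[0,0,0]],"jaw":[255]}' >/dev/null ; ./ok
python3 -m jog '{"travel":[[0.4,0.06,0],[0,0,0]],"dr":[[0,0,0],[0,0,0]],"jaw":[255,255]}' >/dev/null ; ./ok
```

```text
t18.22 fx-2.8 fy-1.1 fz-0.9 | tip r77.1 y-100.5 z26.9
t18.38 fx-5.4 fy0.1 fz0.4 | tip r77.0 y-100.4 z26.8
```

```bash
python3 -m jog '{"travel":[[-2.8,-0.42,0.4],[0,0,0]],"dr":[[0,0,0],[0,0,0]],"jaw":[255,255]}' >/dev/null ; ./ok &&
python3 -m jog '{"travel":[[-0.6,3.95,0],[-0.6,3.95,0],[-0.6,3.95,0],[-0.6,3.95,0],[-0.6,3.95,0]],"dr":[[0,0,0],[0,0,0],[0,0,0],[0,0,0],[0,0,0]],"jaw":[255,255,255,255,255]}' >/dev/null ; ./ok &&
python3 -m jog '{"travel":[[-0.6,3.95,0],[-0.6,3.95,0],[-0.6,3.95,0],[-0.6,3.95,0],[0,0,0]],"dr":[[0,0,0],[0,0,0],[0,0,0],[0,0,0],[0,0,0]],"jaw":[255,255,255,255,255]}' >/dev/null ; ./ok &&
python3 -m jog '{"travel":[[0.8,0.12,0],[0,0,0]],"dr":[[0,0,0],[0,0,0]],"jaw":[255,255]}' >/dev/null && ./ok &&
python3 -m jog '{"travel":[[0.6,0.09,0],[0,0,0]],"dr":[[0,0,0],[0,0,0]],"jaw":[255,255]}' >/dev/null && ./ok &&
python3 -m jog '{"travel":[[0.6,0.09,0],[0,0,0]],"dr":[[0,0,0],[0,0,0]],"jaw":[255,255]}' >/dev/null && ./ok &&
python3 -m jog '{"travel":[[0.6,0.09,0],[0,0,0]],"dr":[[0,0,0],[0,0,0]],"jaw":[255,255]}' >/dev/null && ./ok &&
python3 -m jog '{"travel":[[0.6,0.09,0],[0,0,0]],"dr":[[0,0,0],[0,0,0]],"jaw":[255,255]}' >/dev/null && ./ok
```

```text
t18.55 fx-0.7 fy-0.0 fz-1.8 | tip r75.7 y-100.7 z27.8
t18.97 fx-0.0 fy-0.1 fz-2.5 | tip r75.5 y-80.1 z27.7
t19.38 fx-0.8 fy-0.0 fz-0.9 | tip r75.2 y-63.8 z27.5
t19.55 fx0.5 fy-0.9 fz-2.1 | tip r76.4 y-64.8 z27.7
t19.72 fx0.4 fy0.5 fz-2.0 | tip r76.9 y-64.9 z27.7
t19.88 fx-2.0 fy0.1 fz-1.7 | tip r76.9 y-64.8 z27.4
t20.05 fx-5.4 fy-0.5 fz1.1 | tip r76.9 y-64.7 z27.3
```

```bash
python3 -m jog '{"travel":[[-2.9,-0.44,0],[0,0,0]],"dr":[[0,0,0],[0,0,0]],"jaw":[255,255]}' >/dev/null ; ./ok &&
python3 -m jog '{"travel":[[-0.6,3.95,0],[-0.6,3.95,0],[-0.6,3.95,0],[-0.6,3.95,0],[-0.6,3.95,0]],"dr":[[0,0,0],[0,0,0],[0,0,0],[0,0,0],[0,0,0]],"jaw":[255,255,255,255,255]}' >/dev/null ; ./ok &&
python3 -m jog '{"travel":[[-0.6,3.95,0],[-0.6,3.95,0],[-0.6,3.95,0],[-0.6,3.95,0],[-0.6,3.95,0]],"dr":[[0,0,0],[0,0,0],[0,0,0],[0,0,0],[0,0,0]],"jaw":[255,255,255,255,255]}' >/dev/null ; ./ok &&
python3 -m jog '{"travel":[[-0.6,3.95,0],[-0.6,3.95,0],[-0.6,3.95,0],[-0.6,3.95,0],[0,0,0]],"dr":[[0,0,0],[0,0,0],[0,0,0],[0,0,0],[0,0,0]],"jaw":[255,255,255,255,255]}' >/dev/null ; ./ok &&
python3 -m jog '{"travel":[[0.8,0.12,0],[0,0,0]],"dr":[[0,0,0],[0,0,0]],"jaw":[255,255]}' >/dev/null && ./ok &&
python3 -m jog '{"travel":[[0.6,0.09,0],[0,0,0]],"dr":[[0,0,0],[0,0,0]],"jaw":[255,255]}' >/dev/null && ./ok &&
python3 -m jog '{"travel":[[0.6,0.09,0],[0,0,0]],"dr":[[0,0,0],[0,0,0]],"jaw":[255,255]}' >/dev/null && ./ok &&
python3 -m jog '{"travel":[[0.6,0.09,0],[0,0,0]],"dr":[[0,0,0],[0,0,0]],"jaw":[255,255]}' >/dev/null && ./ok &&
python3 -m jog '{"travel":[[0.6,0.09,0],[0,0,0]],"dr":[[0,0,0],[0,0,0]],"jaw":[255,255]}' >/dev/null && ./ok
```

```text
t20.22 fx0.0 fy0.5 fz-2.1 | tip r75.1 y-64.7 z27.6
t20.63 fx-0.8 fy-0.8 fz-2.0 | tip r75.2 y-44.1 z27.7
t21.05 fx0.2 fy0.4 fz-2.0 | tip r75.1 y-24.3 z27.6
t21.47 fx-0.2 fy0.3 fz-1.7 | tip r75.0 y-8.0 z27.5
t21.63 fx0.8 fy-0.6 fz-2.0 | tip r76.2 y-8.8 z27.7
t21.80 fx-0.9 fy0.3 fz-1.3 | tip r76.7 y-9.0 z27.7
t21.97 fx-1.3 fy-0.6 fz-0.9 | tip r76.7 y-8.8 z27.4
t22.13 fx-6.0 fy-0.7 fz0.8 | tip r76.7 y-8.8 z27.3
```

```bash
python3 -m jog '{"travel":[[-2.9,-0.44,0],[0,0,0]],"dr":[[0,0,0],[0,0,0]],"jaw":[255,255]}' >/dev/null ; ./ok &&
python3 -m jog '{"travel":[[-0.6,3.95,0],[-0.6,3.95,0],[-0.6,3.95,0],[-0.6,3.95,0],[-0.6,3.95,0]],"dr":[[0,0,0],[0,0,0],[0,0,0],[0,0,0],[0,0,0]],"jaw":[255,255,255,255,255]}' >/dev/null ; ./ok &&
python3 -m jog '{"travel":[[-0.6,3.95,0],[-0.6,3.95,0],[-0.6,3.95,0],[-0.6,3.95,0],[-0.6,3.95,0]],"dr":[[0,0,0],[0,0,0],[0,0,0],[0,0,0],[0,0,0]],"jaw":[255,255,255,255,255]}' >/dev/null ; ./ok &&
python3 -m jog '{"travel":[[-0.6,3.95,0],[-0.6,3.95,0],[-0.6,3.95,0],[-0.6,3.95,0],[-0.6,3.95,0]],"dr":[[0,0,0],[0,0,0],[0,0,0],[0,0,0],[0,0,0]],"jaw":[255,255,255,255,255]}' >/dev/null ; ./ok &&
python3 -m jog '{"travel":[[-0.6,3.95,0],[-0.6,3.95,0],[-0.6,3.95,0],[-0.6,3.95,0],[0,0,0]],"dr":[[0,0,0],[0,0,0],[0,0,0],[0,0,0],[0,0,0]],"jaw":[255,255,255,255,255]}' >/dev/null ; ./ok
```

```text
t22.30 fx-0.0 fy0.4 fz-1.4 | tip r75.0 y-8.7 z27.7
t22.72 fx-0.8 fy-0.7 fz-2.3 | tip r75.0 y11.8 z27.7
t23.13 fx0.9 fy-1.0 fz-0.9 | tip r75.0 y31.6 z27.7
t23.55 fx0.4 fy-1.0 fz-1.4 | tip r74.9 y51.5 z27.7
t23.97 fx-0.2 fy-0.5 fz-1.0 | tip r74.8 y68.0 z27.5
```

```bash
python3 -m jog '{"travel":[[-2,-0.3,0],[-3.95,-0.6,0],[-4.94,-0.76,0],[-4.94,-0.76,0],[-4.94,-0.76,0]],"dr":[[0,0,0],[0,0,0],[0,0,0],[0,0,0],[0,0,0]],"jaw":[255,255,255,255,255]}' >/dev/null ; ./ok &&
python3 -m jog '{"travel":[[-4.94,-0.76,0],[-4.94,-0.76,0],[-4.94,-0.76,0],[-4.94,-0.76,0],[-4.94,-0.76,0]],"dr":[[0,0,0],[0,0,0],[0,0,0],[0,0,0],[0,0,0]],"jaw":[255,255,255,255,255]}' >/dev/null ; ./ok &&
python3 -m jog '{"travel":[[-4.94,-0.76,0],[-4.94,-0.76,0],[-4.94,-0.76,0],[-4.94,-0.76,0],[-4.94,-0.76,0]],"dr":[[0,0,0],[0,0,0],[0,0,0],[0,0,0],[0,0,0]],"jaw":[255,255,255,255,255]}' >/dev/null ; ./ok &&
python3 -m jog '{"travel":[[-4.94,-0.76,0],[-4.94,-0.76,0],[-3,-0.45,0],[0,0,0]],"dr":[[0,0,0],[0,0,0],[0,0,0],[0,0,0]],"jaw":[255,255,255,255]}' >/dev/null ; ./ok
python3 - <<'E'
from h import *
a=snap("top","t4.png")[100:240,220:400];b=snap("side","s4.png")[140:300,230:410]
cv2.imwrite("pics/c4.png",np.hstack([cv2.resize(a,(400,311),interpolation=2),cv2.resize(b,(400,356),interpolation=2)[:311]]))
E
```

```text
t24.38 fx0.5 fy0.3 fz-1.9 | tip r53.4 y67.1 z27.6
t24.80 fx0.4 fy-0.3 fz-1.4 | tip r28.4 y67.1 z27.7
t25.22 fx0.6 fy-0.3 fz-1.1 | tip r3.3 y67.1 z27.6
t25.55 fx0.4 fy0.1 fz-1.8 | tip r-10.0 y67.2 z27.5
```

View pics/c4.png

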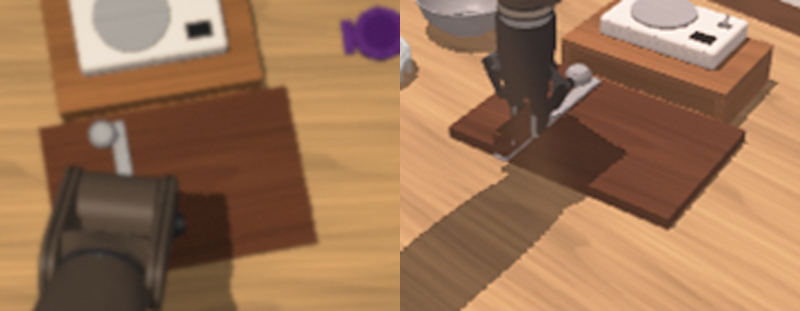

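```bash
python3 -m jog '{"travel":[[-3,-0.45,0],[-3,-0.45,0],[-2,-0.3,0],[0,0,0]],"dr":[[0,0,0],[0,0,0],[0,0,0],[0,0,0]],"jaw":[255,255,255,255]}' >/dev/null ; ./ok
python3 -m jog '{"travel":[[4.55,-3.35,0],[4.55,-3.35,0],[4.55,-3.35,0],[0,0,0]],"dr":[[0,0,0],[0,0,0],[0,0,0],[0,0,0]],"jaw":[255,255,255,255]}' >/dev/null ; ./ok
python3 -m jog '{"travel":[[0,0,5],[0,0,15],[0,0,25],[0,0,30],[0,0,0]],"dr":[[0,0,0],[0,0,0],[0,0,0],[0,0,0],[0,0,0]],"jaw":[255,255,255,255,255]}'
./ok
```

```text
t25.98 fx0.6 fy0.2 fz-0.8 | tip r-17.5 y67.2 z27.6
t26.32 fx0.3 fy-0.1 fz-1.6 | tip r-3.9 y54.1 z28.0
time: 26.73
eef_pos: [0.4419, 0.0379, 0.1085]
tcp_rot: [-0.077, 0.997, -0.001, 0.005]
contact_force: [1.4, -1.0, -1.2]
opening: 0.25
t26.73 fx1.2 fy-1.2 fz-1.2 | tip r-1.3 y54.1 z108.5
```

```bash
python3 -m jog '{"travel":[[0.8,-18,0],[0.8,-31,0],[0.8,-31,0],[0.8,-31,0],[0.8,-31,0]],"dr":[[0,0,0],[0,0,0],[0,0,0],[0,0,0],[0,0,0]],"jaw":[255,255,255,255,255]}' >/dev/null
python3 -m jog '{"travel":[[0.8,-31,0],[0.8,-31,0],[0.8,-31,0],[0.8,-31,0],[0.8,-31,0]],"dr":[[0,0,0],[0,0,-3],[0,0,-3],[0,0,-3],[0,0,-3]],"jaw":[255,255,255,255,255]}' >/dev/null
python3 -m jog '{"travel":[[0.8,-31,0],[0.8,-31,0],[0.8,-31,0],[0,-14,0],[0,0,0]],"dr":[[0,0,-1.2],[0,0,0],[0,0,0],[0,0,0],[0,0,0]],"jaw":[255,255,255,255,255]}' >/dev/null
python3 -m jog '{"travel":[[0,0,-20],[0,0,-25],[0,0,-20],[0,0,-15],[0,0,0]],"dr":[[0,0,0],[0,0,0],[0,0,0],[0,0,0],[0,0,0]],"jaw":[255,255,255,255,255]}'
python3 -m jog '{"travel":[[0,0,0],[0,0,0]],"dr":[[0,0,0],[0,0,0]],"jaw":[255,255]}'
python3 - <<'E'
from h import *
a=snap("top","t5.png")[100:240,220:460];b=snap("side","s5.png")[140:300,230:480]
cv2.imwrite("pics/c5.png",np.hstack([cv2.resize(a,None,fx=1.7,fy=1.7,interpolation=2),cv2.resize(b,None,fx=1.5,fy=1.5,interpolation=2)[:238]]))
E
```

```text
time: 28.4
eef_pos: [0.4459, -0.3612, 0.0182]
tcp_rot: [0.038, 0.999, 0.004, -0.003]
contact_force: [-0.2, 1.0, -2.6]
opening: 0.25
time: 28.57
eef_pos: [0.4489, -0.3653, 0.0235]
tcp_rot: [0.038, 0.999, -0.0, 0.0]
contact_force: [0.0, -0.3, -1.9]
opening: 0.249
```

View pics/c5.png

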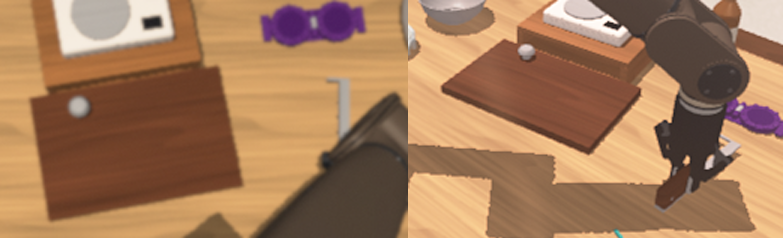

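```bash
python3 -m jog '{"travel":[[0,0,-8],[0,0,-4],[0,0,-2],[0,0,0]],"dr":[[0,0,0],[0,0,0],[0,0,0],[0,0,0]],"jaw":[255,255,255,255]}' 
python3 -m jog '{"travel":[[0,0,-1],[0,0,0]],"dr":[[0,0,0],[0,0,0]],"jaw":[255,255]}' >/dev/null; ./ok &&
python3 -m jog '{"travel":[[0,0,-0.6],[0,0,0]],"dr":[[0,0,0],[0,0,0]],"jaw":[255,255]}' >/dev/null; ./ok &&
python3 -m jog '{"travel":[[0,0,-0.6],[0,0,0]],"dr":[[0,0,0],[0,0,0]],"jaw":[255,255]}' >/dev/null; ./ok &&
python3 -m jog '{"travel":[[0,0,-0.6],[0,0,0]],"dr":[[0,0,0],[0,0,0]],"jaw":[255,255]}' >/dev/null; ./ok
```

```text
time: 29.0
eef_pos: [0.4478, -0.3651, 0.0077]
tcp_rot: [0.039, 0.999, 0.001, -0.001]
contact_force: [-0.3, 0.4, -1.3]
opening: 0.251
t29.17 fx-0.2 fy0.6 fz-1.0 | tip r-56.1 y-345.9 z7.5
t29.33 fx0.3 fy1.3 fz-0.4 | tip r-55.9 y-346.0 z7.4
t29.50 fx-2.5 fy1.6 fz4.4 | tip r-55.9 y-346.0 z7.4
t29.50 fx-2.5 fy1.6 fz4.4 | tip r-55.9 y-346.0 z7.4
```

Touched down; release, raise straight up, and check.

```bash
python3 -m jog '{"travel":[[0,0,0.5],[0,0,0],[0,0,0],[0,0,0],[0,0,0]],"dr":[[0,0,0],[0,0,0],[0,0,0],[0,0,0],[0,0,0]],"jaw":[255,100,60,0,0]}' 
python3 -m jog '{"travel":[[0,0,0],[0,0,10],[0,0,20],[0,0,30],[0,0,30]],"dr":[[0,0,0],[0,0,0],[0,0,0],[0,0,0],[0,0,0]],"jaw":[0,0,0,0,0]}' 
python3 -m jog '{"travel":[[-10,-20,30],[-10,-30,30],[-10,-30,30],[0,0,0],[0,0,0]],"dr":[[0,0,0],[0,0,0],[0,0,0],[0,0,0],[0,0,0]],"jaw":[0,0,0,0,0]}' 
python3 - <<'E'
from h import *
a=snap("top","t6.png")[100:240,220:460];b=snap("side","s6.png")[140:300,230:480]
cv2.imwrite("pics/c6.png",np.hstack([cv2.resize(a,None,fx=1.7,fy=1.7,interpolation=2),cv2.resize(b,None,fx=1.5,fy=1.5,interpolation=2)[:238]]))
E
```

```text
time: 29.92
eef_pos: [0.4484, -0.3657, 0.0068]
tcp_rot: [0.039, 0.999, -0.0, 0.0]
contact_force: [-0.5, 0.8, -0.8]
opening: 0.803
time: 30.33
eef_pos: [0.4478, -0.365, 0.0976]
tcp_rot: [0.039, 0.999, 0.001, -0.001]
contact_force: [0.6, 0.1, -0.3]
opening: 1.001
time: 30.75
eef_pos: [0.4195, -0.4455, 0.188]
tcp_rot: [0.04, 0.999, -0.003, 0.002]
contact_force: [-0.5, 0.1, -0.2]
opening: 1.0
```

View pics/c6.png

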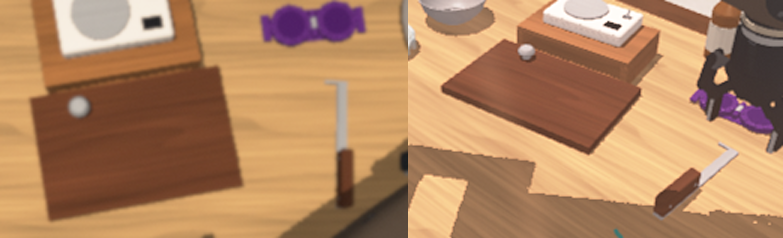

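The tool lies flat on the table. The knob stands on the board, clear of the stand, and the bowl and press look unmoved.

```bash
python3 -c "
from plant import *
print(sign_off())"
```

```text
the job is handed in; nothing more can be done
None
```

The knob is out from under the stand and standing upright on the board. The tool is back flat on the bare table, and I handed the job in at about 31 s of the 72 s.

- **Finding the stop:** I went in low at the right-hand end and felt the stop three times. It was about 77 mm in from the front edge each time, which showed the sweep ran parallel to it. The highest force I read under the stand was about 6 N, against the 12 N limit.
- **Getting the knob:** I swept left just short of the stop, then dragged the knob onto the board. I moved the hook clear of it before lifting.
- **Last checks:** The final pictures show the knob on the board clear of the stand, the tool flat well away from the board, and the press looking unmoved. The bowl is only partly in that crop, but what shows looks in place.
- **Not checked:** I did not look at the glass dish again; the tool never went near it. The final contact forces on the board and stand could not be measured directly. The calibrated picture estimates and the robot's touches agreed to within a few millimetres.

No check failed.

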